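# Close up the carrier row in the rack tray and shut its gate

## Task

Get the rack tray ready to be carried to the analyser: with the fingertips gently push the whole row of four micro-tube carriers along the rail until it is packed tight against the end stop, then push the orange gate fully shut behind the last carrier. Only push: lift nothing, keep the carriers upright on the rail, and leave the other things on the bench where they are.

Things in the scene. Friction and masses are not known exactly. Their poses are not given: they have to be found in the camera images.
- rack_tray: Grey rack tray, 156 mm wide (its x), 330 mm long (y -174 to +156 mm), fixed. Origin: on its middle line at bench height; the tray floor is 12 mm above it. Its +y points along the rail to the end stop. Side guides stand at x = +-50 to +-57 mm, tops 26 mm above the bench. The other end is open. With the row home, the last carrier's rear face is at y = +36 mm.
- stop_face (a point): Middle of the black pad on the end stop, at the height of the tray floor (tray x = 0, y = +132 mm, 12 mm above the bench). The stop is a bar across the tray, top 46 mm above the bench. The rail in the middle of the floor (tray x = 0) is 6 mm wide and 5 mm high.
- gate (a joint): Angle of the orange gate arm: 0 = shut (arm points to tray -x, across the rail), 1.57 = arm points to tray -y, away from the stop. It starts open at 1.5 to 1.9 (limit 1.95), clear of the row's path. At angle q the arm points along (-cos q, -sin q) in tray x, y. The pivot is stiff: it stays where it is left; 0.5 N moves it. Shut, it lies 3 mm behind a row that is home; a row not home blocks it.
- gate_pivot (a point): Upright pivot axis of the gate, at tray x = +66 mm, y = +28 mm, 39 mm above the bench, beside the far guide.
- gate_arm (a point): Point on the middle line of the orange gate arm, 70 mm from its pivot, 39 mm above the bench. The arm is a straight bar 10 mm thick that reaches 122 mm from the pivot, underside 32 mm and top 46 mm above the bench; a black thumb stud 12 mm across stands on it 105 mm from the pivot, up to 58 mm above the bench.
- carrier_blue: Micro-tube carrier, blue plastic block 96 mm long (its x, across the tray), 24 mm thick (its y, along the tray), 40 mm tall, 0.08 to 0.17 kg, micro tubes fixed in its wells (caps up to 53 mm above its underside). Origin: centre of its underside. A slot below straddles the rail; it slides freely. One of the four in the row; the colours' order changes.
- carrier_green: Micro-tube carrier, green plastic block 96 mm long (its x, across the tray), 24 mm thick (its y, along the tray), 40 mm tall, 0.08 to 0.17 kg, micro tubes fixed in its wells (caps up to 53 mm above its underside). Origin: centre of its underside. A slot below straddles the rail; it slides freely. One of the four in the row; the colours' order changes.
- carrier_white: Micro-tube carrier, white plastic block 96 mm long (its x, across the tray), 24 mm thick (its y, along the tray), 40 mm tall, 0.08 to 0.17 kg, micro tubes fixed in its wells (caps up to 53 mm above its underside). Origin: centre of its underside. A slot below straddles the rail; it slides freely. One of the four in the row; the colours' order changes.
- carrier_yellow: Micro-tube carrier, yellow plastic block 96 mm long (its x, across the tray), 24 mm thick (its y, along the tray), 40 mm tall, 0.08 to 0.17 kg, micro tubes fixed in its wells (caps up to 53 mm above its underside). Origin: centre of its underside. A slot below straddles the rail; it slides freely. One of the four in the row; the colours' order changes.
- spare_carrier: Bystander: empty dark red carrier, 96 x 24 x 40 mm, standing on the bench outside the tray; not part of the row. Origin: centre of its underside.
- purple_cap_bottle: Bystander: reagent bottle with purple cap, 47 mm across, 88 mm tall, standing. Origin: centre of its underside.
- dropper_bottle: Bystander: black dropper bottle with yellow cap, 40 mm across, 84 mm tall, standing. Origin: centre of its underside.
- bench_timer: Bystander: white bench timer, 66 x 66 x 18 mm, lying flat. Origin: centre of its underside.
- red_marker: Bystander: red marker pen, 135 mm long (its x), 13 mm thick, lying. Origin: centre of its underside.

How it is judged:
On the way, in this order (a step that is already met when the one before it is completed fails the run):
1. all four carriers stand packed against the end stop, the gate still open (y of each of carrier_blue, carrier_green, carrier_white, carrier_yellow in the frame of rack_tray above 0.0455 m and angle between each of carrier_blue, carrier_green, carrier_white, carrier_yellow's own z axis and vertical below 0.06 rad and z of each of carrier_blue, carrier_green, carrier_white, carrier_yellow in the frame of rack_tray below 0.016 m and x of carrier_blue in the frame of rack_tray between -0.006 and 0.006 m and x of carrier_green in the frame of rack_tray between -0.006 and 0.006 m and x of carrier_white in the frame of rack_tray between -0.006 and 0.006 m and x of carrier_yellow in the frame of rack_tray between -0.006 and 0.006 m and value of joint gate above 0.6 rad), for 0.2 s.
2. the gate is shut behind the row (y of each of carrier_blue, carrier_green, carrier_white, carrier_yellow in the frame of rack_tray above 0.0455 m and value of joint gate below 0.06 rad), for 0.2 s.
At the end, for the whole second after the job is handed in: All four carriers stand upright on the tray floor astride the rail, packed against the end stop with no more than 2.5 mm of slack in the whole row, at rest; the gate is shut to within 0.06 rad (all of step 2 and angle between each of carrier_blue, carrier_green, carrier_white, carrier_yellow's own z axis and vertical below 0.06 rad and z of each of carrier_blue, carrier_green, carrier_white, carrier_yellow in the frame of rack_tray below 0.016 m and x of carrier_blue in the frame of rack_tray between -0.006 and 0.006 m and x of carrier_green in the frame of rack_tray between -0.006 and 0.006 m and x of carrier_white in the frame of rack_tray between -0.006 and 0.006 m and x of carrier_yellow in the frame of rack_tray between -0.006 and 0.006 m and linear speed of each of carrier_blue, carrier_green, carrier_white, carrier_yellow below 0.01 m/s and velocity of joint gate below 0.05 rad/s); the robot touches nothing.
It fails at once if a carrier is lifted more than 8 mm or tipped over (z of any of carrier_blue, carrier_green, carrier_white, carrier_yellow in the frame of rack_tray above 0.02 m or angle between any of carrier_blue, carrier_green, carrier_white, carrier_yellow's own z axis and vertical above 0.3 rad).
It fails at once if a carrier is shot along faster than 0.5 m/s (linear speed of any of carrier_blue, carrier_green, carrier_white, carrier_yellow above 0.5 m/s).
It fails at once if the row or the gate is rammed with more than 60 N (contact force between the fingers and carrier_blue above 60 N or contact force between the fingers and carrier_green above 60 N or contact force between the fingers and carrier_white above 60 N or contact force between the fingers and carrier_yellow above 60 N or contact force between the fingers and rack_tray above 60 N).
It fails at once if something else on the bench is moved by more than 20 mm or lifted (distance of any of spare_carrier, purple_cap_bottle, dropper_bottle, bench_timer, red_marker from where it was at the start of the episode above 0.02 m).
It also fails if it takes over 50 s, if anything falls off the work surface, if the arm or the gripper's body presses on something with over 40 N, if the wrist force passes 120 N, or if a joint passes its speed limit or range.

## Robot

A 6-joint arm with a two-finger parallel gripper is mounted at the origin on a cart in front of the work surface, level with it; the furniture and walls round the work are solid. World frame = base frame: x ahead of the robot, y to its left, z up, the work surface at z = 0. Lengths are in m, angles in rad, forces in N, time in s.
With the tool pointing down it reaches from about 0.35 to 0.725 m from the base axis. Payload 4.3 kg.
Tool frame: the origin (TCP) lies on the centre line of the jaws, within the pads' length; the fingertips stand 11 mm ahead of it and the grasp point (between the pads) lies 8 mm behind it (arm.finger_overhang is the distance from the TCP to the fingertips, in m); z points along the fingers, y is the line along which they close (so a half turn about z gives the same grasp; the last joint's range is limited). The gripper opens to 85 mm and grips with 20 to 120 N. Pads are 22 mm wide; open, the fingers measure 114 mm over their backs; the gripper's body (76 mm by 85 mm) begins 54 mm behind the grasp point. The pads swing forward as they close: fully open they stand 13 mm farther back than shut.
Start: joints at [-1.405, 0.377, 0.081, 1.274, 0, 1.46], TCP at [0.157, -0.553, 0.242] pointing down, gripper open.
Joint ranges: [-2.72, 2.72], [-0.84, 1.66], [-1.02, 1.22], [-1.77, 2.12], [-1.37, 1.28], [-3.14, 3.14]. Speed limits (rad/s): [2.57, 2.57, 3.14, 3.14, 3.14, 3.14].

## Interface

Orientations are given as a rotation vector (axis times angle).
In Python, from bench import arm gives the robot as it stands. The module is installed in compiled form; this text tells all that it offers.
- The arm moves only by the shell command python3 -m handwheel 'ROWS' [FORCE]. ROWS is JSON, a list of rows, each a list of 7 numbers: the turn, a rotation vector about the tool's x, y, z scaled (see below), then the shift along the tool's x, y, z scaled (see below), then the opening, from 0 (shut) to 1 (fully open). In form: [[ax, ay, az, tx, ty, tz, grip], ...]. A call has 1 to 20 rows; each row shifts and turns the commanded pose from where the row before left it, along the tool's axes as they then stand; what a row does not reach is not made up. The controller multiplies each number of a shift by 0.04 m and each number of a turn by 4 degrees. A row lasts 1/12 s, in which the tool goes at most 41.7 mm and 7.16 degrees, less where a joint would pass 70% of its speed; a pose out of reach is approached as far as the arm can. A call with a number of a shift or a turn outside -1 to 1 is refused whole. A call with a gripper value outside its range is refused whole. The fingers move at their own pace and stop on an object; FORCE is the grip in N (left out, the last holds). Time passes only in rows, so rows that do not move let the fingers close. It gives the time, the measured TCP pose, the force, the opening and the grip force at its end, in the units of the state.
- arm.sense(): the state, without advancing time (a new reading comes with each control period).
- arm.snapshot(name): name is "scene" or "side" or "wrist"; returns a dict with "frame" (384x512x3 uint8, red, green, blue), "camera_matrix" (3x3 intrinsics, pixels), "world_to_cam" (4x4, takes a point from world to camera coordinates). Camera axes: x right, y up, looking along -z (the intrinsics and any distortion apply to the point x, -y, -z); pixel columns grow to the right and rows downward; lengths in m; the calibration is good to about 2 mm. A picture is of the moment at which its call begins. There is no depth.
- arm.sign_off(): hands the job in; it is judged then, once.
The state is a dict: "clock": time; "qpos": joint angles; "dq": joint speeds; "tau": joint torques, N m; "tool_pos": TCP position; "eef_rot": TCP orientation; "force": force on the tool from outside, world axes, zero at the start; "moment": the same for the moment, N m; "gripper_width": finger opening in m; "gripper_force": force on a finger pad.
Only numpy, scipy, OpenCV 4.12 (cv2) and the standard library are available. Lean on these libraries where they do the work, as an engineer would, in place of code of your own. Each camera call takes 0.05 s, during which the arm holds its last target. There are 200 camera calls.

## Working session

There is one attempt and no reset: what is moved stays moved. The work goes in short steps, Python scripts to look and compute and a shell command to move; the robot and the scene stay as the last step left them, time stands still between calls to the robot, and variables do not carry over. Pictures are saved under pics/ and viewed, at most 10 in all, crops included, and the job is handed in when it is done.

```bash
mkdir -p pics; python3 - <<'E'
from bench import arm
import cv2,numpy as np,pickle
d={}
for n in ("scene","side","wrist"):
    s=arm.snapshot(n); d[n]=s
    cv2.imwrite(f"pics/{n}0.png",s["frame"][:,:,::-1])
    print(n,np.round(s["camera_matrix"],1).tolist(),np.round(np.linalg.inv(s["world_to_cam"]),3).tolist())
pickle.dump(d,open("s0.pkl","wb"))
print(arm.sense(), arm.finger_overhang)
E
```

```text
scene [[402.5, 0.0, 247.7], [0.0, 402.5, 190.7], [0.0, 0.0, 1.0]] [[-0.782, 0.454, -0.427, -0.087], [-0.623, -0.564, 0.542, 0.81], [0.005, 0.69, 0.724, 1.196], [0.0, 0.0, 0.0, 1.0]]
side [[366.9, 0.0, 259.2], [0.0, 366.9, 198.1], [0.0, 0.0, 1.0]] [[-0.953, 0.197, -0.229, 0.295], [-0.302, -0.614, 0.73, 0.827], [0.003, 0.765, 0.644, 0.818], [0.0, 0.0, 0.0, 1.0]]
wrist [[276.6, 0.0, 256.0], [0.0, 276.6, 195.0], [0.0, 0.0, 1.0]] [[0.272, 0.911, 0.309, 0.236], [-0.962, 0.258, 0.086, -0.531], [-0.001, -0.321, 0.947, 0.374], [0.0, 0.0, 0.0, 1.0]]
{'clock': 0.15, 'qpos': array([-1.40527926e+00,  3.77916358e-01,  7.99545678e-02,  1.27442902e+00,
       -9.24731823e-06,  1.46052829e+00]), 'dq': array([-0.0025393 , -0.00196883,  0.00328217,  0.00015263, -0.00111974,
       -0.00032856]), 'tau': array([ 1.42018176e-03, -4.64035749e+01,  2.70169759e+01,  1.38722471e-02,
       -5.60378112e-05, -1.33894542e-05]), 'tool_pos': array([ 0.15651393, -0.55278201,  0.24157191]), 'eef_rot': array([-3.11019377e+00, -4.31611651e-01,  8.36575542e-05]), 'force': array([ 0.80280027, -0.21078806, -0.09256927]), 'moment': array([ 0.00708306, -0.01365391, -0.0041155 ]), 'gripper_force': 0.0, 'gripper_width': 0.08551213771556662} 0.011
```

View pics/scene0.png

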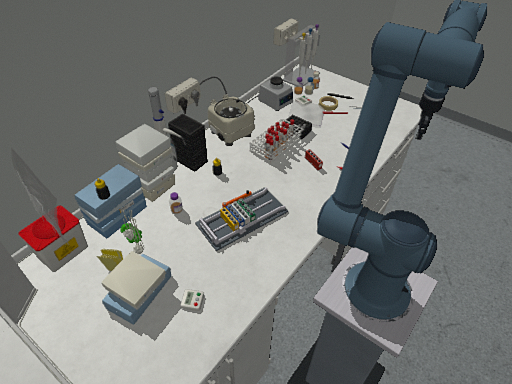

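View pics/side0.png

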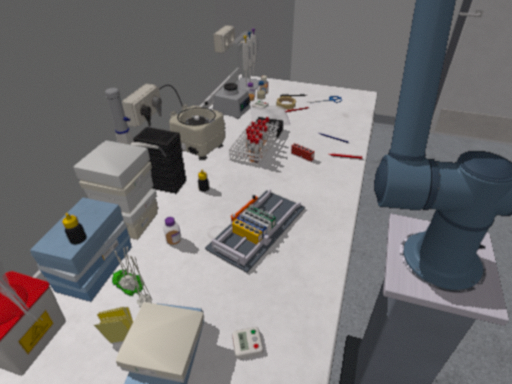

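The scene view shows the tray at about px (242,217) and the side view at about (257,228). The bottles, timer (193,300) and spare carrier (313,158) are clear of it. I'll zoom in on the tray.

```bash
python3 - <<'E'
import cv2,numpy as np,pickle
d=pickle.load(open("s0.pkl","rb"))
a=d["scene"]["frame"][180:250,190:295,::-1]; b=d["side"]["frame"][185:270,200:312,::-1]
a=cv2.resize(a,None,fx=5.5,fy=5.5,interpolation=cv2.INTER_CUBIC); b=cv2.resize(b,None,fx=5.5,fy=5.5,interpolation=cv2.INTER_CUBIC)
cv2.imwrite("pics/a.png",a);cv2.imwrite("pics/b.png",b);print(a.shape,b.shape)
E
```

```text
(385, 578, 3) (468, 616, 3)
```

View pics/a.png

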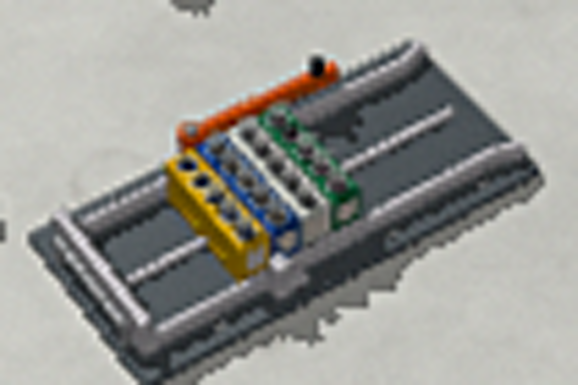

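View pics/b.png

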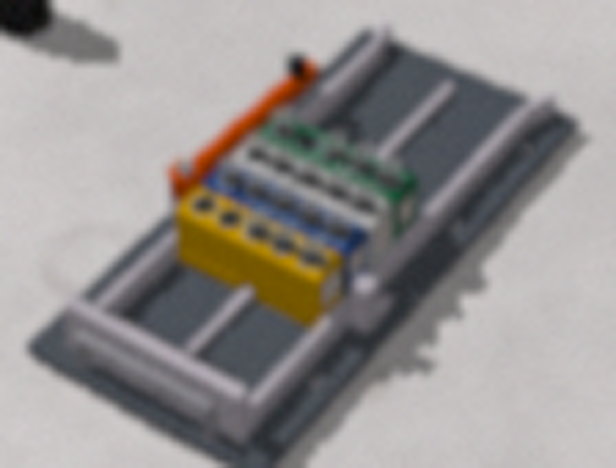

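The crops show the row from the stop outward as yellow, blue, white, green. Green's rear face points towards the tray's open end. The stop is at the lower left and the orange gate is open along the far guide. Next I'll cast rays from the corner pixels I picked.

```bash
cat > h.py <<'E'
import numpy as np,cv2
def ray(s,uv):
    K=s["camera_matrix"];T=np.linalg.inv(s["world_to_cam"])
    v=np.linalg.inv(K)@[uv[0],uv[1],1]; return T[:3,3],T[:3,:3]@[v[0],-v[1],-v[2]]
def onz(s,uv,z):
    o,d=ray(s,uv); return o+d*(z-o[2])/d[2]
def two(s1,u1,s2,u2):
    o,d=ray(s1,u1);p,e=ray(s2,u2)
    t=np.linalg.lstsq(np.c_[d,-e],p-o,rcond=None)[0]
    A=o+d*t[0];B=p+e*t[1];return (A+B)/2,np.linalg.norm(A-B)
E
python3 - <<'E'
from h import *
import pickle
np.set_printoptions(precision=4,suppress=True)
d=pickle.load(open("s0.pkl","rb"));S,D=d["scene"],d["side"]
ca=lambda p:(p[0]/5.5+190-.4,p[1]/5.5+180-.4); cb=lambda p:(p[0]/5.5+200-.4,p[1]/5.5+185-.4)
pts=dict(L=((30,235),(30,350)),T=((415,40),(375,30)),R=((543,180),(580,122)),B=((148,380),(258,465)),
 rail=((452,110),(450,86)),stud=((317,62),(298,64)),post=((187,130),(183,172)),railnear=((130,280),(190,350)),
 greenTopR=((357,190),(413,180)),yelR=((268,243),(342,270)),yelL=((168,165),(180,208)))
for k,(a,b) in pts.items():
    P,e=two(S,ca(a),D,cb(b)); print(k,P,"gap %.4f"%e, "z12",onz(S,ca(a),.012)[:2],onz(D,cb(b),.012)[:2])
for n,s in (("S",S),("D",D)):
    f=s["frame"];h=cv2.cvtColor(f,cv2.COLOR_RGB2HSV)
    m=((h[...,0]>=3)&(h[...,0]<=13)&(h[...,1]>170)&(h[...,2]>90)).astype(np.uint8)
    x0,x1,y0,y1=(210,260,180,220) if n=="S" else (225,265,190,225)
    q=np.zeros_like(m);q[y0:y1,x0:x1]=m[y0:y1,x0:x1]
    yx=np.argwhere(q)[:,::-1]; P=np.array([onz(s,p,.039)[:2] for p in yx])
    l=cv2.fitLine(P.astype(np.float32),cv2.DIST_L2,0,.01,.01).ravel()
    t=(P-l[2:])@l[:2]; print(n,len(P),"dir",l[:2],"c",l[2:],"ends",l[2:]+t.min()*l[:2],l[2:]+t.max()*l[:2])
E
```

```text
L [0.6658 0.1763 0.0077] gap 0.0010 z12 [0.6636 0.1783] [0.6633 0.1803]
T [ 0.5652 -0.1318  0.0169] gap 0.0027 z12 [ 0.5693 -0.137 ] [ 0.5657 -0.1362]
R [ 0.4208 -0.0883  0.0095] gap 0.0065 z12 [ 0.4168 -0.0835] [ 0.4228 -0.0892]
B [0.5219 0.2163 0.0103] gap 0.0024 z12 [0.52   0.2182] [0.5224 0.2164]
rail [ 0.5058 -0.0968  0.0127] gap 0.0002 z12 [ 0.5061 -0.0972] [ 0.5061 -0.0976]
stud [ 0.5858 -0.0404  0.0555] gap 0.0013 z12 [ 0.6122 -0.0735] [ 0.6017 -0.0892]
post [0.6193 0.0625 0.0498] gap 0.0006 z12 [0.6429 0.0376] [0.635  0.0252]
railnear [0.5721 0.176  0.0359] gap 0.0035 z12 [0.5839 0.1644] [0.5822 0.1544]
greenTopR [0.4943 0.0313 0.0505] gap 0.0013 z12 [0.5132 0.0057] [ 0.5049 -0.0093]
yelR [0.5145 0.1013 0.0432] gap 0.0017 z12 [0.5316 0.0814] [0.5226 0.0731]
yelL [0.6068 0.0971 0.0554] gap 0.0028 z12 [0.6316 0.0711] [0.6259 0.0541]
S 73 dir [0.3315 0.9435] c [0.6014 0.0042] ends [ 0.5809 -0.0543] [0.6231 0.0658]
D 78 dir [0.3138 0.9495] c [0.6029 0.0059] ends [ 0.5822 -0.0566] [0.6237 0.0689]
```

The corners agree with the given size: 328 mm long against 330. They give the tray +y axis as (0.311, 0.950) in world and the origin at about (0.546, 0.052). The post and stud also match, with the gate at about 1.57. I'll turn the tool so that its x is tray +y and its y is tray +x, then go above the spot behind the row.

```bash
python3 -m handwheel '[[0,0,-1,0,0,0,0.4],[0,0,-1,0,0,0,0.4],[0,0,-1,0,0,0,0.4],[0,0,-1,0,0,0,0.4],[0,0,-1,0,0,0,0.4],[0,0,-1,0,0,0,0.4],[0,0,-1,0,0,0,0.4],[0,0,-1,0,0,0,0.4],[0,0,-1,0,0,0,0.4],[0,0,-1,0,0,0,0.4],[0,0,-1,0,0,0,0.4],[0,0,-1,0,0,0,0.4],[0,0,-1,0,0,0,0.4],[0,0,-1,0,0,0,0.4]]' 20
python3 -m handwheel '[[0,0,0,0.86,0.253,0,0.4],[0,0,0,0.86,0.253,0,0.4],[0,0,0,0.86,0.253,0,0.4],[0,0,0,0.86,0.253,0,0.4],[0,0,0,0.86,0.253,0,0.4],[0,0,0,0.86,0.253,0,0.4],[0,0,0,0.86,0.253,0,0.4],[0,0,0,0.86,0.253,0,0.4],[0,0,0,0.86,0.253,0,0.4],[0,0,0,0.86,0.253,0,0.4],[0,0,0,0.86,0.253,0,0.4],[0,0,0,0.86,0.253,0,0.4],[0,0,0,0.86,0.253,0,0.4],[0,0,0,0.86,0.253,0,0.4],[0,0,0,0.86,0.253,0,0.4],[0,0,0,0.86,0.253,0,0.4],[0,0,0,0.86,0.253,0,0.4],[0,0,0,0.86,0.253,0,0.4],[0,0,0,0,0,0,0.4],[0,0,0,0,0,0,0.4]]'
python3 - <<'E'
from bench import arm
import cv2,pickle
s=arm.snapshot("wrist");pickle.dump(s,open("w1.pkl","wb"));cv2.imwrite("pics/w1.png",s["frame"][:,:,::-1])
print(arm.sense())
E
```

```text
clock: 1.32
tool_pos: [0.1565, -0.553, 0.2419]
eef_rot: [-2.541, -1.846, -0.001]
force: [-0.5, -0.1, -0.2]
gripper_width: 0.034
gripper_force: 0.0
clock: 2.98
tool_pos: [0.5234, -0.0205, 0.2417]
eef_rot: [-2.541, -1.846, 0.001]
force: [-1.0, 0.1, -0.0]
gripper_width: 0.0338
gripper_force: 0.0
{'clock': 3.0333, 'qpos': array([-1.62119266e-01,  2.72612100e-01, -6.80091390e-02,  1.23132912e+00,
       -5.70985972e-04,  1.72476981e+00]), 'dq': array([-0.03488855, -0.01523922, -0.01403394,  0.00132435,  0.00013512,
       -0.00090119]), 'tau': array([ 1.10410262e+00, -4.06099463e+01,  2.71446133e+01, -1.02389299e-01,
        7.37465476e-02,  9.66073974e-03]), 'tool_pos': array([ 0.52275972, -0.02153214,  0.2418061 ]), 'eef_rot': array([-2.54304726e+00, -1.84387905e+00,  1.91310659e-03]), 'force': array([-0.44130468,  0.31888585, -0.07428314]), 'moment': array([-0.00397393,  0.01128209, -0.01879388]), 'gripper_force': 0.0, 'gripper_width': 0.03471838797660409}
```

View pics/w1.png

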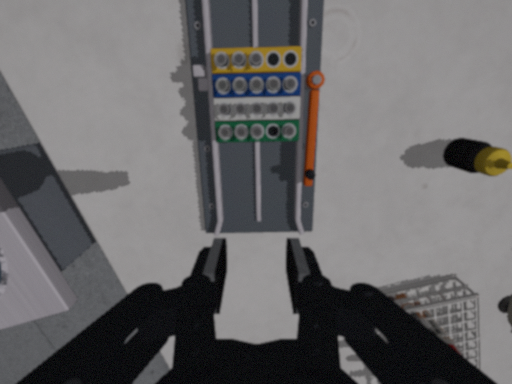

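The wrist view shows the tray lined up with the tool. The rear corners are at (206,232) and (312,230), the rail end is at (258,221), green's rear edge is at v≈142, the gate pivot is at (316,79) and the stud is at (309,174). I'll turn these into tray and tool coordinates.

```bash
python3 - <<'E'
from h import *
import pickle
np.set_printoptions(precision=4,suppress=True)
s=pickle.load(open("w1.pkl","rb"))
a=np.deg2rad(18.1);v=np.array([np.sin(a),np.cos(a)]);u=np.array([v[1],-v[0]]);O=np.array([.5462,.0516]);T=np.array([.5230,-.0210])
for n,p,z in [("RL",(206,232),.012),("RR",(312,230),.012),("rail",(258.5,221),.017),("railup",(254,5),.017),("grL",(215,142),.052),("grR",(298,138),.052),("yeFL",(213,47),.052),("yeFR",(300,46),.052),("pivot",(316,79),.046),("stud",(309,174),.058),("armtip",(308,186),.039),("rackcorner",(345,300),.06)]:
    P=onz(s,p,z)[:2]; print(n,P,"tray x,y",(P-O)@u,(P-O)@v,"tool ty,tx",(P-T)@u,(P-T)@v)
E
```

```text
RL [ 0.4245 -0.0908] tray x,y -0.07142526118306093 -0.1731266944189929 tool ty,tx -0.07192840500048747 -0.09691155913538282
RR [ 0.5713 -0.1351] tray x,y 0.08181192521781973 -0.1696602592332158 tool ty,tx 0.08130878140039317 -0.09344512394960569
rail [ 0.5028 -0.0956] tray x,y 0.004443724314254231 -0.1533699060257768 tool ty,tx 0.003940580496827672 -0.07715477074216671
railup [0.5778 0.1538] tray x,y -0.0017408489974191272 0.10695703981267693 tool ty,tx -0.0022439928148456747 0.183172175096287
grL [0.49   0.0297] tray x,y -0.046581531793161435 -0.038278332380067434 tool ty,tx -0.04708467561058799 0.03793680290354264
grR [0.5823 0.0045] tray x,y 0.04894693121403351 -0.03355762810684504 tool ty,tx 0.048443787396606965 0.04265750717676504
yeFL [0.5228 0.122 ] tray x,y -0.04415436282496611 0.059673811468254866 tool ty,tx -0.04465750664239266 0.13588894675186494
yeFR [0.609 0.095] tray x,y 0.04624396611617592 0.06075546949422568 tool ty,tx 0.045740822298749366 0.13697060477783576
pivot [0.6184 0.0591] tray x,y 0.06633254605586504 0.029521857187342813 tool ty,tx 0.06582940223843849 0.10573699247095289
stud [ 0.583  -0.0389] tray x,y 0.0630956371543267 -0.0745592757512396 tool ty,tx 0.06259249333690016 0.0016558595323704747
armtip [ 0.5799 -0.0595] tray x,y 0.0665810550702432 -0.09508171964989515 tool ty,tx 0.06607791125281665 -0.01886658436628507
rackcorner [ 0.5852 -0.2268] tray x,y 0.12358042149695066 -0.25250549505119907 tool ty,tx 0.1230772776795241 -0.176290359767589
```

All points agree to within about 2 mm, and the rail's x is about 0 to 4 mm. The row's rear face is about 40 mm ahead of the TCP, and it needs about 72 mm of travel. I'll go down with the fingers inside the guides.

```bash
python3 -m handwheel '[[0,0,0,0,0,0.64,0.4],[0,0,0,0,0,0.64,0.4],[0,0,0,0,0,0.64,0.4],[0,0,0,0,0,0.64,0.4],[0,0,0,0,0,0.64,0.4],[0,0,0,0,0,0.64,0.4],[0,0,0,0,0,0.4,0.4],[0,0,0,0,0,0.3,0.4],[0,0,0,0,0,0.3,0.4],[0,0,0,0,0,0.3,0.4],[0,0,0,0,0,0.16,0.4],[0,0,0,0,0,0,0.4],[0,0,0,0,0,0,0.4]]'
```

```text
clock: 4.12
tool_pos: [0.5224, -0.0227, 0.0303]
eef_rot: [-2.546, -1.84, 0.001]
force: [0.2, -0.6, -0.0]
gripper_width: 0.0344
gripper_force: 0.0
```

```bash
python3 -m handwheel '[[0,0,0,0.1,0,0,0.4],[0,0,0,0.1,0,0,0.4],[0,0,0,0.1,0,0,0.4],[0,0,0,0.1,0,0,0.4],[0,0,0,0.1,0,0,0.4],[0,0,0,0.1,0,0,0.4],[0,0,0,0.1,0,0,0.4],[0,0,0,0.1,0,0,0.4],[0,0,0,0.1,0,0,0.4],[0,0,0,0.1,0,0,0.4]]'
python3 -m handwheel '[[0,0,0,0.1,0,0,0.4],[0,0,0,0.1,0,0,0.4],[0,0,0,0.1,0,0,0.4],[0,0,0,0.1,0,0,0.4],[0,0,0,0.1,0,0,0.4],[0,0,0,0.1,0,0,0.4],[0,0,0,0.1,0,0,0.4],[0,0,0,0.1,0,0,0.4],[0,0,0,0.1,0,0,0.4],[0,0,0,0.1,0,0,0.4]]'
```

```text
clock: 4.95
tool_pos: [0.5344, 0.0142, 0.0304]
eef_rot: [2.543, 1.839, -0.008]
force: [-4.4, -7.6, 4.8]
gripper_width: 0.0341
gripper_force: 4.5
clock: 5.78
tool_pos: [0.546, 0.0513, 0.0303]
eef_rot: [2.543, 1.839, -0.012]
force: [-6.0, -10.0, 8.1]
gripper_width: 0.0342
gripper_force: 5.8
```

The force is 12 N with an 8 N upward part, which is more than I expected. I'll check the row before pushing further.

```bash
python3 - <<'E'
from bench import arm
import cv2,pickle,numpy as np
w=arm.snapshot("wrist");b=arm.snapshot("side")
pickle.dump((w,b),open("w2.pkl","wb"))
A=cv2.resize(w["frame"],None,fx=.9,fy=.9,interpolation=cv2.INTER_AREA)[:,:380]
B=cv2.resize(b["frame"][180:275,195:312],(400,325),interpolation=cv2.INTER_CUBIC)
c=np.zeros((346,780,3),np.uint8);c[:A.shape[0],:380]=A;c[:325,380:]=B
cv2.imwrite("pics/w2.png",c[:,:,::-1]);print(A.shape)
s=arm.sense();print(s["force"],s["moment"])
E
```

```text
(346, 380, 3)
[-4.39107229 -6.69118785  5.32139285] [-1.17844832  0.99936615  0.16872854]
```

View pics/w2.png

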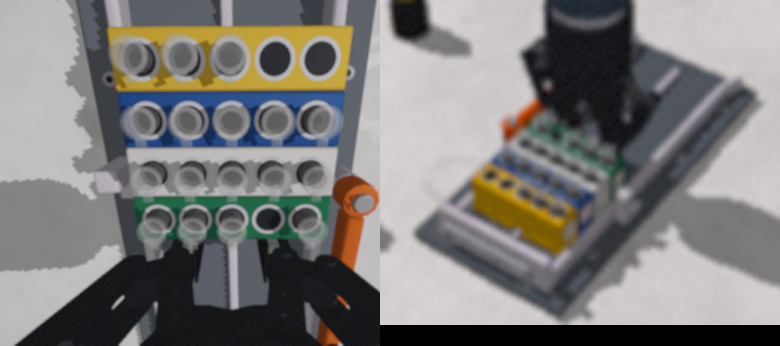

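The row is upright and packed together, with the gate still open. The upward load sits on the left finger, because the tool is yawed about 1.3° from the rail (17° against 18.2°) and the row drags. I'll back off 4 mm, square up, and keep pushing.

```bash
python3 -m handwheel '[[0,0,0,-0.1,0,0,0.4],[0,0,-0.3,0,0,0,0.4],[0,0,0,0,0,0,0.4]]'
python3 -m handwheel '[[0,0,0,0.08,0,0,0.4],[0,0,0,0.08,0,0,0.4],[0,0,0,0.08,0,0,0.4],[0,0,0,0.08,0,0,0.4],[0,0,0,0.08,0,0,0.4]]'
```

```text
clock: 6.13
tool_pos: [0.547, 0.0504, 0.0303]
eef_rot: [-2.524, -1.87, -0.001]
force: [0.4, 0.4, 0.1]
gripper_width: 0.0342
gripper_force: 0.0
clock: 6.55
tool_pos: [0.5512, 0.0648, 0.0302]
eef_rot: [2.524, 1.867, -0.003]
force: [-2.3, -4.9, 1.4]
gripper_width: 0.0341
gripper_force: 2.9
```

```bash
python3 -m handwheel '[[0,0,0,0.06,0,0,0.4],[0,0,0,0.06,0,0,0.4],[0,0,0,0.06,0,0,0.4]]'
python3 -m handwheel '[[0,0,0,0.03,0,0,0.4],[0,0,0,0.03,0,0,0.4],[0,0,0,0.03,0,0,0.4]]'
```

```text
clock: 6.8
tool_pos: [0.5533, 0.0717, 0.0302]
eef_rot: [2.524, 1.867, -0.004]
force: [-2.0, -5.9, 2.3]
gripper_width: 0.0341
gripper_force: 2.9
clock: 7.05
tool_pos: [0.5543, 0.0751, 0.0302]
eef_rot: [2.524, 1.867, -0.004]
force: [-1.7, -5.5, 1.8]
gripper_width: 0.0343
gripper_force: 3.0
```

```bash
python3 -m handwheel '[[0,0,0,0.03,0,0,0.4],[0,0,0,0.03,0,0,0.4]]'
python3 -m handwheel '[[0,0,0,0.03,0,0,0.4],[0,0,0,0.03,0,0,0.4]]'
```

```text
clock: 7.22
tool_pos: [0.5544, 0.0754, 0.0303]
eef_rot: [2.522, 1.864, -0.01]
force: [-4.0, -13.5, 5.0]
gripper_width: 0.0339
gripper_force: 7.4
clock: 7.38
tool_pos: [0.5543, 0.0754, 0.0303]
eef_rot: [2.521, 1.861, -0.016]
force: [-5.9, -20.4, 7.6]
gripper_width: 0.0345
gripper_force: 10.9
```

The row stopped dead with 21 N at TCP tray y≈+25 mm, which is the predicted home position. I'll hold, back off, lift, shut the fingers and check.

```bash
python3 -m handwheel '[[0,0,0,0,0,0,0.4],[0,0,0,0,0,0,0.4],[0,0,0,0,0,0,0.4],[0,0,0,-0.05,0,0,0.4],[0,0,0,-0.05,0,0,0.4],[0,0,0,-0.1,0,0,0.4],[0,0,0,-0.2,0,0,0.4],[0,0,0,-0.5,0,0,0.4],[0,0,0,-0.5,0,0,0.4],[0,0,0,0,0,-0.5,0.4],[0,0,0,0,0,-0.6,0.4],[0,0,0,0,0,-0.6,0.4],[0,0,0,0,0,-0.6,0],[0,0,0,0,0,-0.6,0],[0,0,0,0,0,0,0],[0,0,0,0,0,0,0]]'
python3 - <<'E'
from bench import arm
import cv2,pickle,numpy as np
w=arm.snapshot("wrist")
pickle.dump(w,open("w3.pkl","wb"))
cv2.imwrite("pics/w3.png",w["frame"][:,:,::-1])
s=arm.sense();print(s["force"],s["tool_pos"])
E
```

```text
clock: 8.72
tool_pos: [0.5411, 0.027, 0.1478]
eef_rot: [2.523, 1.868, 0.006]
force: [0.2, -0.0, -0.4]
gripper_width: 0.0
gripper_force: 0.0
[-0.56154843 -0.91093966 -0.91478746] [0.53988374 0.02710553 0.14634469]
```

View pics/w3.png

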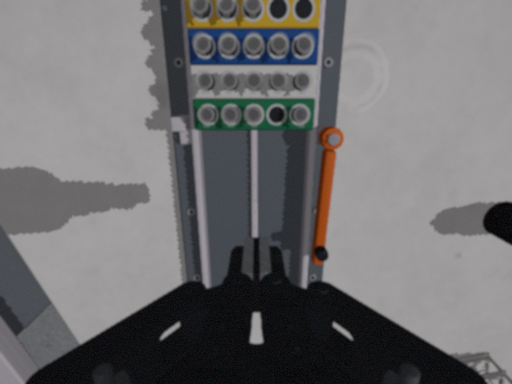

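The four carriers are packed and level, with green's rear edge at v≈131. The gate is open, with its pivot at (332,138) and stud at (320,254). I'll measure these now.

```bash
python3 - <<'E'
from h import *
import pickle
np.set_printoptions(precision=4,suppress=True)
s=pickle.load(open("w3.pkl","rb"))
a=np.deg2rad(17.0);v=np.array([np.sin(a),np.cos(a)]);u=np.array([v[1],-v[0]]);O=np.array([.5462,.0516]);T=np.array([.5399,.0271])
for n,p,z in [("rail",(254.5,236),.017),("rail2",(253.5,135),.017),("grL",(194,131),.052),("grR",(314,130),.052),("pivot",(332.5,138),.046),("stud",(320.5,254),.058),("arm",(325.5,200),.046)]:
    P=onz(s,p,z)[:2]; print(n,P,"tray",(P-O)@u,(P-O)@v,"tool ty,tx",(P-T)@u,(P-T)@v)
for q in np.arange(1.57,-.1,-.1745):
    A=np.array([-np.cos(q),-np.sin(q)]);n=np.array([np.sin(q),-np.cos(q)])
    print(round(q,2),np.array([.066,.028])+.08*A+.005*n+[.0145,-.011])
E
```

```text
rail [ 0.5249 -0.023 ] tray 0.0014106677268670071 -0.07756146514009439 tool ty,tx 0.0002722809237270548 -0.052290056879246795
rail2 [0.5548 0.0776] tray 0.0006191740113077836 0.027429174290021206 tool ty,tx -0.0005192127918321708 0.05270058255086881
grL [0.5112 0.0985] tray -0.04720664126806443 0.034568651678037646 tool ty,tx -0.04834502807120439 0.05984005993888525
grR [0.604  0.0709] tray 0.04960232638736393 0.03534718669068161 tool ty,tx 0.04846393958422398 0.060618594951529214
pivot [0.6183 0.0591] tray 0.06678702787751402 0.028229550638609793 tool ty,tx 0.06564864107437406 0.05350095889945739
stud [ 0.5834 -0.0382] tray 0.06178845367290828 -0.07497492119746661 tool ty,tx 0.06065006686976833 -0.04970351293661902
arm [0.6009 0.0068] tray 0.06538425993399583 -0.026831353641898776 tool ty,tx 0.06424587313085588 -0.001559945381051173
1.57 [ 0.0854 -0.063 ]
1.4 [ 0.0715 -0.0626]
1.22 [ 0.0578 -0.0599]
1.05 [ 0.0448 -0.0548]
0.87 [ 0.0329 -0.0475]
0.7 [ 0.0224 -0.0382]
0.52 [ 0.0137 -0.0273]
0.35 [ 0.007 -0.015]
0.17 [ 0.0026 -0.0018]
-0.0 [0.0005 0.012 ]
```

The row is home: green's rear face is at about 35 mm, with 36 expected. The gate is at about 1.52. Now I'll move to the outside of the gate arm with the fingers shut and go down.

```bash
python3 -m handwheel '[[0,0,0,-0.175,0.63,0,0],[0,0,0,-0.175,0.63,0,0],[0,0,0,-0.175,0.63,0,0],[0,0,0,-0.175,0.63,0,0],[0,0,0,0,0,0,0],[0,0,0,0,0,0.6,0],[0,0,0,0,0,0.6,0],[0,0,0,0,0,0.6,0],[0,0,0,0,0,0.4,0],[0,0,0,0,0,0.26,0],[0,0,0,0,0,0,0],[0,0,0,0,0,0,0]]'
```

```text
clock: 9.77
tool_pos: [0.6267, -0.029, 0.0469]
eef_rot: [-2.524, -1.868, 0.003]
force: [0.3, 0.3, 0.8]
gripper_width: -0.0
gripper_force: 0.0
```

```bash
python3 -m handwheel '[[0,0,0,0,-0.2,0,0],[0,0,0,0,-0.2,0,0],[0,0,0,0,-0.15,0,0],[0,0,0,0,-0.15,0,0],[0,0,0,0.03,-0.155,0,0],[0,0,0,0.03,-0.155,0,0]]'
python3 -m handwheel '[[0,0,0,0.055,-0.14,0,0],[0,0,0,0.055,-0.14,0,0],[0,0,0,0.08,-0.135,0,0],[0,0,0,0.08,-0.135,0,0],[0,0,0,0.1,-0.11,0,0],[0,0,0,0.1,-0.11,0,0]]'
python3 -m handwheel '[[0,0,0,0.12,-0.1,0,0],[0,0,0,0.12,-0.1,0,0],[0,0,0,0.135,-0.07,0,0],[0,0,0,0.135,-0.07,0,0]]'
```

```text
clock: 10.27
tool_pos: [0.5898, -0.0152, 0.0485]
eef_rot: [2.525, 1.868, 0.001]
force: [0.0, -0.7, 1.4]
gripper_width: -0.0005
gripper_force: 0.4
clock: 10.77
tool_pos: [0.5654, 0.0123, 0.0477]
eef_rot: [-2.525, -1.869, 0.001]
force: [-0.3, -0.7, 0.3]
gripper_width: 0.0
gripper_force: 0.3
clock: 11.1
tool_pos: [0.5586, 0.0359, 0.0478]
eef_rot: [-2.525, -1.869, 0.001]
force: [-0.5, -0.6, 0.1]
gripper_width: -0.0001
gripper_force: 0.3
```

```bash
python3 -m handwheel '[[0,0,0,0.145,-0.05,0,0],[0,0,0,0.145,-0.05,0,0],[0,0,0,0.12,-0.02,0,0],[0,0,0,0.06,-0.01,0,0]]'
python3 -m handwheel '[[0,0,0,0.03,0,0,0],[0,0,0,0.03,0,0,0],[0,0,0,0.03,0,0,0]]'
python3 -m handwheel '[[0,0,0,0.03,0,0,0],[0,0,0,0.03,0,0,0]]'
```

```text
clock: 11.43
tool_pos: [0.5595, 0.0556, 0.0478]
eef_rot: [-2.524, -1.87, -0.0]
force: [-0.5, -0.1, 0.2]
gripper_width: 0.0002
gripper_force: 0.3
clock: 11.68
tool_pos: [0.5606, 0.0581, 0.0479]
eef_rot: [2.525, 1.868, -0.0]
force: [-0.2, -0.0, 0.8]
gripper_width: 0.0001
gripper_force: 0.3
clock: 11.85
tool_pos: [0.5611, 0.06, 0.0479]
eef_rot: [2.525, 1.868, -0.001]
force: [-2.0, -4.3, 1.9]
gripper_width: 0.0
gripper_force: 2.1
```

```bash
python3 -m handwheel '[[0,0,0,0.03,0,0,0],[0,0,0,0.03,0,0,0],[0,0,0,0,0,0,0]]'
python3 -m handwheel '[[0,0,0,-0.08,0,0,0],[0,0,0,-0.1,0,0,0],[0,0,0,-0.4,0,0,0],[0,0,0,-0.5,0,0,0],[0,0,0,0,0,-0.6,0],[0,0,0,0,0,-0.8,0],[0,0,0,0,0,-0.8,0],[0,0,0,0,0,-0.8,0],[0,0,0,0,0,-0.4,0],[0,0,0,0,0,0,0],[0,0,0,0,0,0,0]]'
python3 - <<'E'
from bench import arm
from h import *
w=arm.snapshot("wrist")
cv2.imwrite("pics/w4.png",w["frame"][:,:,::-1])
h=cv2.cvtColor(w["frame"],cv2.COLOR_RGB2HSV)
m=((h[...,0]>=3)&(h[...,0]<=13)&(h[...,1]>170)&(h[...,2]>90))
P=np.array([onz(w,p,.046)[:2] for p in np.argwhere(m)[:,::-1]],np.float32)
l=cv2.fitLine(P,cv2.DIST_HUBER,0,.01,.01).ravel();print(len(P),l,"arm dir deg",np.degrees(np.arctan(l[1]/l[0])),"(tray x axis about -17)")
E
```

```text
clock: 12.1
tool_pos: [0.5612, 0.0601, 0.0479]
eef_rot: [2.524, 1.864, -0.008]
force: [-2.5, -8.0, 1.9]
gripper_width: -0.0001
gripper_force: 4.4
clock: 13.02
tool_pos: [0.5504, 0.0215, 0.185]
eef_rot: [2.524, 1.868, 0.005]
force: [-0.9, 1.0, -0.3]
gripper_width: -0.0004
gripper_force: 0.0
1129 [ 0.9573228  -0.28902087  0.56834084  0.07434726] arm dir deg -16.799345 (tray x axis about -17)
```

View pics/w4.png

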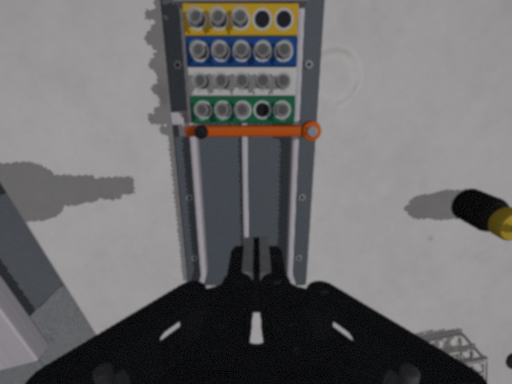

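The gate lies shut across the tray just behind green, from (190,131) to (312,131). It's parallel to tray x to within about 0.2°, the row is packed and upright, and the gripper is clear.

```bash
python3 -c "
from bench import arm
print(arm.sign_off())"
```

```text
the job is handed in; nothing more can be done
None
```

The four carriers are packed against the end stop and the orange gate is shut behind them; the job was handed in at about 13 s, and no verdict came back.

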